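# Change the paint jars over and latch the paint cabinet

### The job

The round jar on the tile is finished with and the tall slim jar in the paint cabinet is wanted next: swap them without dropping either, so that the round jar stands upright inside the cabinet and the slim jar stands upright on the tile. Then swing the cabinet's sloping hatch down until it is fully shut, and turn its wing knob clockwise to its stop so that the hidden tongue swings behind the frame edge and holds the hatch. Leave the tin in the cabinet and the little house on the black board where they stand.

Things in the scene. Friction and masses are not known exactly. Their poses are not given: they have to be found in the camera images.
- cabinet_floor (a point): Centre of the inner floor of the fixed white sheet-metal paint cabinet, 30 mm above the table (all in mm). x level, away from its front; z up. Box 400 wide (y), 220 deep (x). Inner faces: x -104 (front), +104 (rear), y -194, +194. Three places in a row at x about 30: y -95, 0 and +95; the one at y +95 is empty. A jar 84 tall clears the shut hatch and the tongue with its centre at x 15 to 60
- cabinet: The same cabinet, origin under its centre on the table (mm), axes as cabinet_floor. Front wall 85 high at x -110. From its top the opening slopes up 25 deg from level to x +71, 169 high, where the hatch is hinged; behind is a flat strip. A lip 22 wide, 3 thick edges the opening's lower side: the frame edge the tongue goes behind
- hatch (a joint): Opening angle of the hatch, rad: 0 fully shut, lying on the slope; at the start 1.58 to 1.75, standing, leaning to the front 15 to 25 deg from upright. Stiff hinge: stays where it is left; about 2 to 8 N on the outer face near the free edge moves it. Windowed panel (mm) 8 thick, 392 wide, 200 from hinge to free edge
- hatch_hinge (a point): Middle of the hinge line, 169 mm above the table, in the plane of the hatch's inner face. Axes turn with the hatch: -x runs from hinge to free edge, y along the hinge, z out of its outer face (which is at z +8). The wing knob stands on the outer face at x -150, y 0 (mm)
- wing (a joint): Angle of the wing knob, rad: 0 wing and tongue along the hinge direction (start 0.1 to 0.4), grows clockwise seen from outside; 1.571 is the stop: wing pointing down the slope, tongue behind the lip. The tongue reaches 40 mm from the axis; turned past 0.5 before the hatch is shut (to within 0.02 rad) it lands on the lip and blocks the hatch. Needs 0.12 N m
- wing_grip (a point): On the knob's axis, 28 mm above the hatch's outer face. Black blade 66 long along this point's y, 12 thick along its x, from 10 to 48 above the hatch; z is the knob's axis, the hatch's outward normal: with the hatch shut it leans 25 deg from upright to the front. Axes turn with the knob; tongue and white mark are on the -y side
- round_jar_mid (a point): Centre, half-way up, of the wider glass jar: straight-sided, lid as wide as the body, 54 diameter, 84 tall (mm), z up, 0.15 to 0.3 kg. Starts on the tile, goes into the cabinet
- slim_jar_mid (a point): Centre, half-way up, of the slim glass jar: straight-sided, lid as wide as the body, 44 diameter, 98 tall (mm), z up, 0.14 to 0.28 kg. Starts in the cabinet in the middle or the right-hand place, the tin in the other; goes onto the tile
- tile_top (a point): Centre of the top of a fixed white ceramic tile 120 x 120, 8 thick (mm), on the table to the left or right of the cabinet; x, y along its edges
- tin: Low aluminium tin, 67 diameter, 56 tall (mm), origin under its centre; stays where it is in the cabinet
- house: White house 64 x 56, 96 tall (mm), on a black board on the other side of the cabinet from the tile; origin under its centre; leave it
Not all that is in view belongs to the job. Leave any brown or orange look-alike of the part that bears tile_top alone. Leave any pink look-alike of the part that bears slim_jar_mid alone.

How it is judged:
On the way, in this order (a step that is already met when the one before it is completed fails the run):
1. the jars are swapped: the round jar stands on the cabinet's floor, the slim jar on the tile (x of round_jar_mid in the frame of cabinet_floor between -0.06 and 0.08 m and y of round_jar_mid in the frame of cabinet_floor between -0.17 and 0.17 m and z of round_jar_mid in the frame of cabinet_floor between 0.032 and 0.052 m and angle between each of round_jar_mid, slim_jar_mid's own z axis and vertical below 0.12 rad and x of slim_jar_mid in the frame of tile_top between -0.045 and 0.045 m and y of slim_jar_mid in the frame of tile_top between -0.045 and 0.045 m and z of slim_jar_mid in the frame of tile_top between 0.039 and 0.059 m), for 0.2 s.
2. the hatch is fully shut (value of joint hatch below 0.025 rad), for 0.1 s.
3. the wing knob is turned to its stop with the hatch shut (value of joint hatch below 0.025 rad and value of joint wing above 1.4 rad), for 0.2 s.
At the end, for the whole second after the job is handed in: The round jar stands upright (within 7 deg) on the cabinet's floor, the slim jar stands upright wholly on the tile (centre within 45 mm of its centre along each edge), the hatch is shut to within 0.025 rad, and the wing knob is within 0.17 rad of its stop, the tongue behind the frame edge (all of step 1 and all of step 3 and velocity of joint wing below 0.1 rad/s); the robot touches nothing.
It fails at once if the tin is moved or knocked over (distance of tin from where it was at the start of the episode above 0.04 m).
It fails at once if the house on the board is moved or knocked over (distance of house from where it was at the start of the episode above 0.04 m).
It fails at once if a jar is dropped (it falls freely more than about 20 mm) ((linear speed of round_jar above 0.65 m/s and contact force between round_jar and the fingers below 0.2 N) or (linear speed of slim_jar above 0.65 m/s and contact force between slim_jar and the fingers below 0.2 N)).
It also fails if it takes over 72 s, if anything falls off the work surface, if the arm or the gripper's body presses on something with over 40 N, if the wrist force passes 120 N, or if a joint passes its speed limit or range.

### The arm

A 7-joint arm with a two-finger parallel gripper is mounted at the origin on the work surface. World frame = base frame: x ahead of the robot, y to its left, z up, the work surface at z = 0. Lengths are in m, angles in rad, forces in N, time in s.
With the tool pointing down it reaches from about 0.425 to 0.875 m from the base axis. Payload 4.7 kg.
Tool frame: the origin (TCP) lies at the very end of the fingers, on their centre line; the grasp point (between the pads) lies 19 mm behind it; z points along the fingers, y is the line along which they close (so a half turn about z gives the same grasp; the last joint's range is limited). The gripper opens to 87 mm and grips with 3 to 60 N. Pads are 19 mm wide; open, the fingers measure 117 mm over their backs; the gripper's body (75 mm by 190 mm) begins 51 mm behind the grasp point.
Start: joints at [-1.24, 0.321, -0.07, 1.45, 0.023, 1.371, -0.057], TCP at [0.203, 0.618, 0.223] pointing down, gripper open.
Joint ranges: [-2.86, 2.86], [-0.3, 2.09], [-1.38, 1.24], [0.06, 2.45], [-1.56, 4.7], [0.09, 2.05], [-2.69, 2.69]. Speed limits (rad/s): [2.57, 2.57, 3.14, 3.14, 3.14, 3.14, 3.14].

### API

Orientations are given as a rotation vector (axis times angle).
In Python, from bench import ctrl, imaging, ticket gives the robot as it stands.
- The arm moves only by the tool jog_arm, never from a script. Its argument "rows" is text: rows parted by semicolons, each of 7 numbers parted by spaces: the shift along the tool's x, y, z in cm, then the turn, a rotation vector about the tool's x, y, z in rad, then the closure, from -1 (fully open) to 1 (shut), so that 0 is half open. A call has 1 to 5 rows; each row shifts and turns the commanded pose from where the row before left it, along the tool's axes as they then stand; what a row does not reach is not made up. A row lasts 1/8 s, in which the tool goes at most 62.5 mm and 10.7 degrees, less where a joint would pass 70% of its speed; a pose out of reach is approached as far as the arm can. A call with a gripper value outside its range is refused whole. The fingers move at their own pace and stop on an object; "force" is the grip in N (left out, the last holds). Time passes only in rows, so rows that do not move let the fingers close. It gives the time, the measured TCP pose, the force, the opening and the grip force at its end, in the units of the state.
- ctrl.get_state(): the state, without advancing time (a new reading comes with each control period).
- imaging.get_image(name): name is "scene" or "top" or "wrist"; returns a dict with "img" (480x640x3 uint8, blue, green, red), "vertical_fov" (degrees; the focal length in pixels is half the picture's height over the tangent of half this angle, whatever the lens; pixels are square), "cx", "cy" (the principal point, pixels), "origin" and "orientation" of the camera in the world. Camera axes: x right, y down, z forward; pixel columns grow to the right and rows downward; lengths in m; the calibration is good to about 2 mm. A picture is of the moment at which its call begins. There is no depth.
- ticket.close_job(): hands the job in; it is judged then, once.
The state is a dict: "time": time; "joint_positions": joint angles; "qd": joint speeds; "joint_torque": joint torques, N m; "position": TCP position; "tool_rot": TCP orientation; "ft_force": force on the tool from outside, world axes, zero at the start; "torque": the same for the moment, N m; "grip_width": opening from 0.0 (shut) to 1.0 (fully open); "grip_force": force on a finger pad.
Only numpy, scipy, OpenCV 4.12 (cv2) and the standard library are available. Lean on these libraries where they do the work, as an engineer would, in place of code of your own. Each camera call takes 0.05 s, during which the arm holds its last target. There are 200 camera calls.

## Working session

There is one attempt and no reset: what is moved stays moved. The work goes in short steps, Python scripts to look and compute and a tool call to move; the robot and the scene stay as the last step left them, time stands still between calls to the robot, and variables do not carry over. Pictures are saved under pics/ and viewed, at most 12 in all, crops included, and the job is handed in when it is done.

Besides the shell and the picture viewer there is one more tool, called after ">>>" as name(argument=value, ...), one argument or row to a line, values as JSON. jog_arm: Moves the arm, as the interface text tells. Its arguments: {"type":"object","properties":{"rows":{"type":"string"},"force":{"type":"number"}},"required":["rows"]}

```bash
mkdir -p pics; ls; cat > h.py <<'E'
import numpy as np, cv2
from scipy.spatial.transform import Rotation as R
from bench import ctrl, imaging, ticket
def cam(n,save=None):
    d=imaging.get_image(n)
    if save: cv2.imwrite('pics/'+save,d['img'])
    return d
def K(d):
    f=240/np.tan(np.radians(d['vertical_fov'])/2); return f
def Rm(d):
    o=np.array(d['orientation'],float)
    return R.from_rotvec(o).as_matrix() if o.size==3 else o
def px2z(d,u,v,z):
    r=Rm(d)@np.array([(u-d['cx'])/K(d),(v-d['cy'])/K(d),1]); o=np.array(d['origin'])
    return o+r*(z-o[2])/r[2]
def proj(d,p):
    q=(np.atleast_2d(p)-np.array(d['origin']))@Rm(d); return np.c_[q[:,0]/q[:,2]*K(d)+d['cx'],q[:,1]/q[:,2]*K(d)+d['cy']]
E
python3 - <<'E'
from h import *
import pickle
for n in('scene','top'):
    d=cam(n,n+'0.png'); pickle.dump(d,open(n+'0.pkl','wb')); print(n,{k:v for k,v in d.items() if k!='img'})
s=ctrl.get_state();print(s)
E
```

```text
pics
scene {'vertical_fov': 55.066776887275964, 'cx': 325.8577631417649, 'cy': 249.17462706439787, 'origin': array([0.43967672, 0.37387574, 1.06843337]), 'orientation': array([-0.54533171,  3.00991254, -0.45271929])}
top {'vertical_fov': 47.38204524553515, 'cx': 317.6073639875942, 'cy': 244.58586153635207, 'origin': array([0.42791065, 0.10813647, 1.58651325]), 'orientation': array([-2.19787125,  2.15163741, -0.09082353])}
{'time': 0.1, 'joint_positions': array([-1.2398951 ,  0.32176688, -0.0701065 ,  1.45154001,  0.02261162,
        1.3707977 , -0.05688159]), 'qd': array([ 9.72462952e-04, -2.97273856e-03,  7.01698067e-05, -3.27890988e-03,
       -7.63351812e-05, -4.60968734e-04,  7.39106694e-04]), 'joint_torque': array([-1.02546051e-04, -4.92574453e+01, -4.05854238e-01, -3.13400674e+01,
       -6.42084936e-02,  3.95363127e-02,  8.40921052e-05]), 'position': array([0.20237791, 0.61717617, 0.22156589]), 'tool_rot': array([-4.95416898e-01, -3.10210464e+00,  2.69468426e-03]), 'ft_force': array([ 0.07887341, -0.50237281, -0.46525631]), 'torque': array([ 0.0264658 , -0.00337454, -0.01722682]), 'grip_force': 0.0, 'grip_width': 0.9998216277667877}
```

View pics/scene0.png

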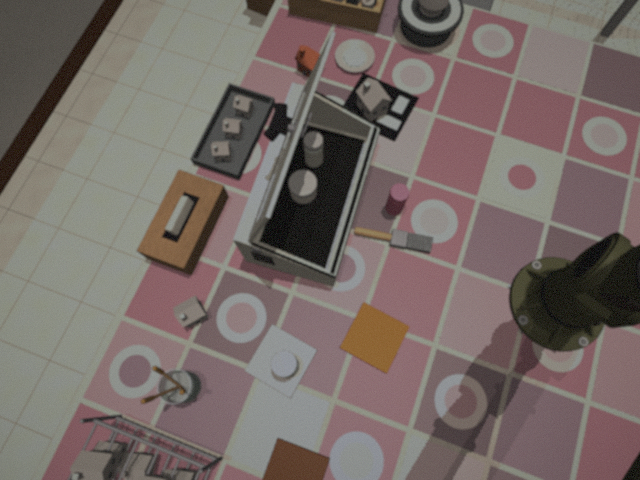

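View pics/top0.png

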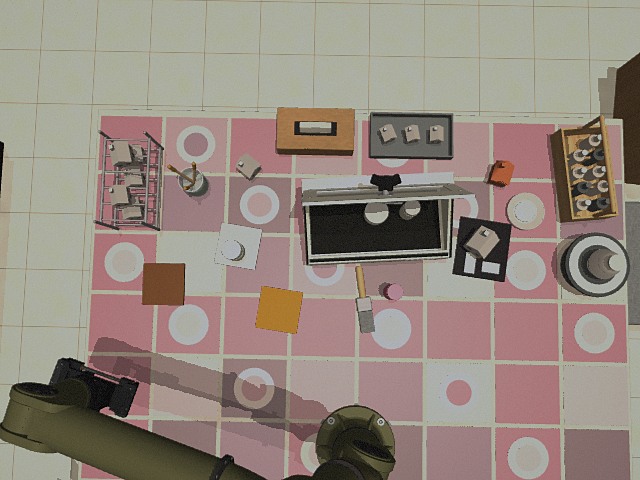

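Top view: white tile at (239,246) with the round jar at (232,250). In the cabinet, the low wide tin is in the middle at (376,212) and the slim jar is in the right-hand place at (409,210). The house stands on the black board at (482,242). The pink jar (393,291) and the orange (279,310) and brown (163,284) squares are look-alikes and stay put. I'll confirm this in an enlarged crop.

```bash
python3 - <<'E'
from h import *
a=cv2.imread('pics/top0.png')[170:290,210:410]; b=cv2.imread('pics/top0.png')[170:290,340:540]
f=lambda i:cv2.resize(i,None,fx=4,fy=2.5*1.6/1,interpolation=cv2.INTER_CUBIC)[:,:]
g=lambda i:cv2.convertScaleAbs(i,alpha=1.3,beta=15)
o=cv2.resize(cv2.imread('pics/top0.png')[175:275,210:410],None,fx=4,fy=4,interpolation=cv2.INTER_CUBIC)
s=cv2.resize(cv2.imread('pics/scene0.png')[90:290,230:400],None,fx=1,fy=1)
cv2.imwrite('pics/c1.png',g(o))
o=cv2.resize(cv2.imread('pics/top0.png')[165:275,295:485],None,fx=4,fy=4,interpolation=cv2.INTER_CUBIC)
cv2.imwrite('pics/c2.png',g(o))
E
```

```text
(no output)
```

View pics/c1.png

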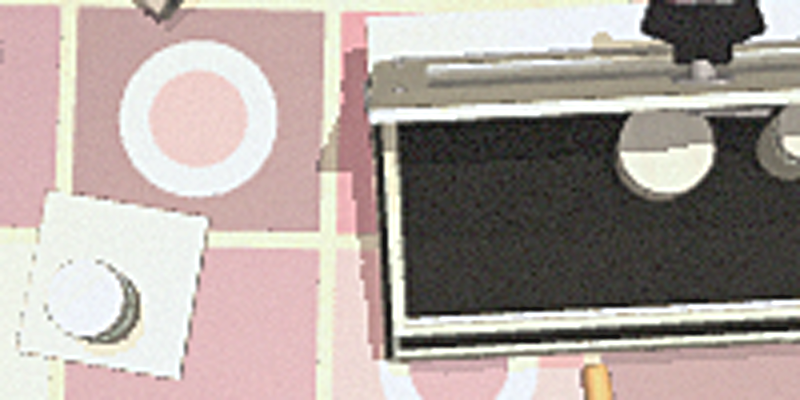

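View pics/c2.png

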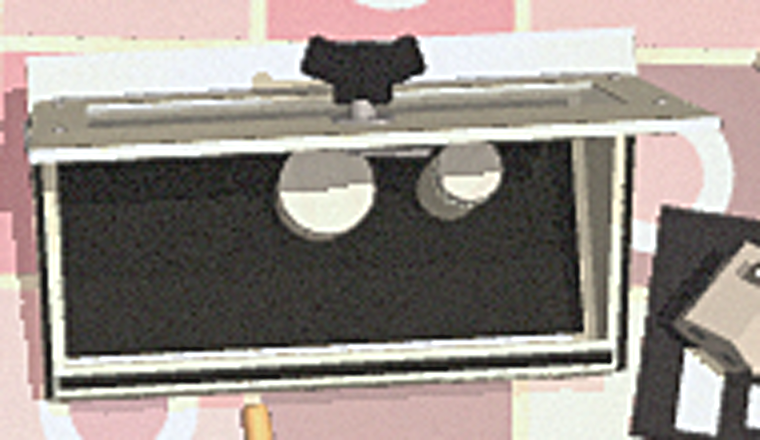

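The crops confirm it. Tile corners in c1 are (48,192), (208,217), (181,378) and (20,350), and the round jar's lid centre is (88,300). In c2 the tin's top is at (326,190) and the taller, narrower slim jar's lid is at (471,172). The strip's rear corners are (28,58) and (635,30).

```bash
cat >> h.py <<'E'
def load(n):
    import pickle; return pickle.load(open(n+'.pkl','rb'))
E
python3 - <<'E'
from h import *
d=load('top0')
c1=lambda u,v:((u+.5)/4-.5+210,(v+.5)/4-.5+175); c2=lambda u,v:((u+.5)/4-.5+295,(v+.5)/4-.5+165)
t=np.array([px2z(d,*c1(*q),.008) for q in[(48,192),(208,217),(181,378),(20,350)]])
print('tile',t[:,:2],t.mean(0),np.linalg.norm(np.diff(t,axis=0),axis=1))
print('round',px2z(d,*c1(88,300),.092))
a=px2z(d,*c2(28,58),.169);b=px2z(d,*c2(635,30),.169);print('rear',a,b,np.linalg.norm(a-b))
for z in(.085,0):
  e=px2z(d,*c2(50,398),z);f=px2z(d,*c2(628,370),z);print('front',z,e,f,np.linalg.norm(e-f))
print('tin',px2z(d,*c2(326,190),.086),'slim',px2z(d,*c2(471,172),.128))
# free edge
yaw=np.arctan2(*(a-b)[[0,1]]*np.array([-1,1]));print('yaw',yaw)
m=(a+b)/2;X=np.array([np.cos(yaw),np.sin(yaw)]);C=m[:2]-.11*X;print('C',C)
Y=np.array([-X[1],X[0]])
W=lambda x,y,z:np.r_[C+x*X+y*Y,z]
img=cv2.imread('pics/top0.png')
im=cv2.resize(img[165:275,295:485],None,fx=4,fy=4)
def L(*p):
    q=proj(d,np.array(p)); q=((q-[295,165]+.5)*4-.5).round().astype(int); cv2.polylines(im,[q.reshape(-1,1,2)],True,(0,255,0),1)
L(W(-.11,-.2,.085),W(-.11,.2,.085),W(.11,.2,.169),W(.11,-.2,.169))
L(W(-.104,-.194,.03),W(-.104,.194,.03),W(.104,.194,.03),W(.104,-.194,.03))
L(W(-.11,-.2,0),W(-.11,.2,0),W(.071,.2,.169),W(.071,-.2,.169))
for ln in (15,20,25):
  l=np.radians(ln);L(W(.071-.2*np.sin(l),-.196,.169+.2*np.cos(l)),W(.071-.2*np.sin(l),.196,.169+.2*np.cos(l)))
cv2.imwrite('pics/o1.png',im)
E
```

```text
tile [[0.62429368 0.39625929]
 [0.60845486 0.27934442]
 [0.49116695 0.29528568]
 [0.50891514 0.41227703]] [0.55820766 0.3457916  0.008     ] [0.11798286 0.11836629 0.11832994]
round [0.53988321 0.35076196 0.092     ]
rear [0.72384028 0.16069144 0.169     ] [ 0.75080144 -0.23793191  0.169     ] 0.39953408157347053
front 0.085 [0.50486291 0.14302745 0.085     ] [ 0.5325409  -0.25357353  0.085     ] 0.3975656027563151
front 0 [0.50921914 0.14500261 0.        ] [ 0.53846397 -0.27404978  0.        ] 0.42007161535916754
tin [ 0.65283166 -0.04459181  0.086     ] slim [ 0.6607997 -0.1376778  0.128    ]
yaw 0.06753282453020178
C [ 0.6275716 -0.0460432]
```

View pics/o1.png

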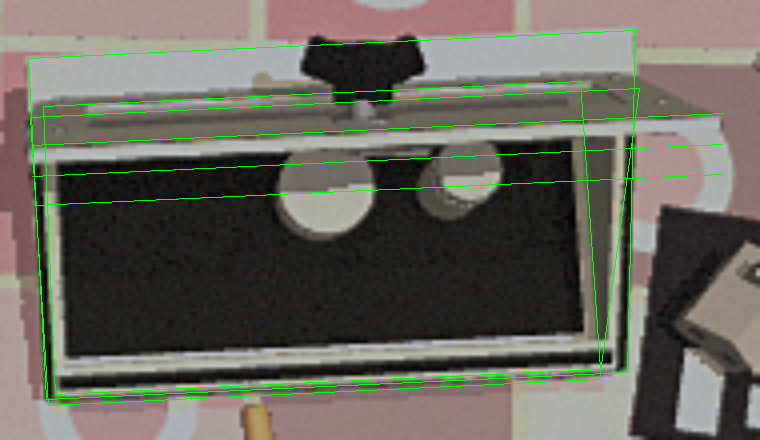

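```bash
cat >> h.py <<'E'
yaw=.0675; X=np.array([np.cos(yaw),np.sin(yaw),0]); Y=np.array([-X[1],X[0],0]); Z=np.array([0,0,1.])
C=np.array([.628,-.047,0])
def W(x,y,z): return C+x*X+y*Y+z*Z      # cabinet frame -> world
def rot(tilt,spin=0):                   # tool z down, leaning to the cabinet's rear; tool y along cabinet y
    z=np.sin(tilt)*X-np.cos(tilt)*Z
    return R.from_matrix(np.c_[np.cross(Y,z),Y,z])*R.from_rotvec([0,0,spin])
def tcp(g,r): return np.asarray(g)+.019*r.apply([0,0,1])   # TCP for a grasp point
def plan(wps,start=None,smax=4.5,amax=.16):
    s=ctrl.get_state(); p,r=(s['position'],R.from_rotvec(s['tool_rot'])) if start is None else start
    out=[]
    for w in wps:
        q,rt,c=w[:3]; sm=w[3] if len(w)>3 else smax
        if q is None: out+=['0 0 0 0 0 0 %g'%c]*rt; continue
        dr=(r.inv()*rt).as_rotvec(); n=max(1,int(np.ceil(max(np.linalg.norm(q-p)*100/sm,np.linalg.norm(dr)/amax))))
        p0,r0=p,r
        for k in range(1,n+1):
            pt=p0+(q-p0)*k/n; rn=r0*R.from_rotvec(dr*k/n)
            a=np.round(r.inv().apply(pt-p)*100,2); b=np.round((r.inv()*rn).as_rotvec(),3)
            out.append(' '.join('%g'%v for v in [*a,*b,c])); p=p+r.apply(a/100); r=r*R.from_rotvec(b)
    for i in range(0,len(out),5): print('; '.join(out[i:i+5]))
    return p,r
E
python3 - <<'E'
from h import *
r=rot(np.radians(35)); g=np.array([.540,.351,.070]); t=tcp(g,r); b=r.apply([0,0,1])
print(t); plan([(t-.14*b,r,-1),(t,r,-1,3)])
E
```

```text
[0.55087313 0.35173505 0.05443611]
-3.77 -1.93 0.59 -0.013 -0.067 -0.041 -1; -3.64 -2.09 0.81 -0.013 -0.067 -0.042 -1; -3.49 -2.25 1.01 -0.014 -0.067 -0.041 -1; -3.32 -2.41 1.22 -0.013 -0.067 -0.041 -1; -3.13 -2.56 1.4 -0.013 -0.067 -0.041 -1
-2.92 -2.7 1.57 -0.013 -0.067 -0.042 -1; -2.7 -2.84 1.72 -0.014 -0.067 -0.041 -1; -2.45 -2.97 1.85 -0.013 -0.067 -0.041 -1; -2.21 -3.09 1.97 -0.013 -0.067 -0.042 -1; -0 -0 2.8 0 -0 0 -1
-0 -0 2.8 0 -0 0 -1; -0 -0 2.8 0 -0 0 -1; -0 -0 2.8 0 -0 0 -1; -0 -0 2.8 0 -0 0 -1
```

>>> jog_arm(
  rows="-3.77 -1.93 0.59 -0.013 -0.067 -0.041 -1; -3.64 -2.09 0.81 -0.013 -0.067 -0.042 -1; -3.49 -2.25 1.01 -0.014 -0.067 -0.041 -1; -3.32 -2.41 1.22 -0.013 -0.067 -0.041 -1; -3.13 -2.56 1.4 -0.013 -0.067 -0.041 -1",
)

```text
time: 0.72
position: [0.3524, 0.4661, 0.1928]
tool_rot: [0.15, 2.795, 0.017]
ft_force: [0.5, 0.2, -0.2]
grip_width: 0.997
grip_force: 0.0
```

>>> jog_arm(
  rows="-2.92 -2.7 1.57 -0.013 -0.067 -0.042 -1; -2.7 -2.84 1.72 -0.014 -0.067 -0.041 -1; -2.45 -2.97 1.85 -0.013 -0.067 -0.041 -1; -2.21 -3.09 1.97 -0.013 -0.067 -0.042 -1; 0 0 0 0 0 0 -1",
)

```text
time: 1.35
position: [0.4714, 0.3422, 0.1676]
tool_rot: [-0.08, 2.532, 0.022]
ft_force: [-0.4, 0.4, -0.1]
grip_width: 0.997
grip_force: 0.0
```

```bash
python3 - <<'E'
from h import *
r=rot(np.radians(35)); g=np.array([.540,.351,.070]); t=tcp(g,r); b=r.apply([0,0,1])
s=ctrl.get_state(); print(s['time'],s['position']-(t-.14*b),(R.from_rotvec(s['tool_rot']).inv()*r).as_rotvec(),s['joint_positions'].round(2))
d=cam('wrist','w1.png'); print({k:v for k,v in d.items() if k!='img'}); print(proj(d,[[.540,.351,.092],[.54,.351,.05]]))
plan([(t,r,-1,3.6)])
E
```

```text
1.35 [ 0.00062223 -0.00412389 -0.001533  ] [-0.00440806 -0.00209907 -0.00286037] [-1.06 -0.07  0.09  2.14  0.69  0.79  0.24]
{'vertical_fov': 66.1908124475392, 'cx': 318.2078339178803, 'cy': 237.62310245142135, 'origin': array([0.32294823, 0.33423282, 0.26195881]), 'orientation': array([1.6594271 , 1.7701138 , 0.81400418])}
[[322.55921936 253.84961968]
 [322.2665774  213.60305179]]
-0.01 0.04 3.49 -0 -0 -0.001 -1; -0.01 0.03 3.49 -0 -0.001 -0 -1; -0 0.04 3.5 -0.001 -0 -0.001 -1; -0.01 0.03 3.49 0 -0 -0 -1
```

View pics/w1.png

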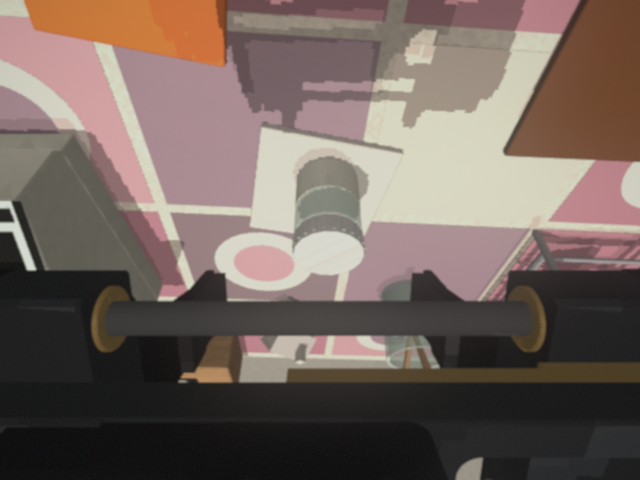

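The wrist view shows the round jar between the fingers, lid centre at (328,252) against a predicted (322,254). I'll shift about +2 mm in y and go in.

>>> jog_arm(
  rows="0 0.1 3.5 0 0 0 -1; 0 0.1 3.5 0 0 0 -1; 0 0 3.5 0 0 0 -1; 0 0 3.5 0 0 0 -1; 0 0 0 0 0 0 -1",
)

```text
time: 2.02
position: [0.5505, 0.3542, 0.0526]
tool_rot: [-0.086, 2.532, 0.025]
ft_force: [-0.5, -0.3, 0.1]
grip_width: 1.001
grip_force: 0.0
```

>>> jog_arm(
  rows="0 0 0 0 0 0 0.5; 0 0 0 0 0 0 0.5; 0 0 0 0 0 0 0.5; 0 0 0 0 0 0 0.5; 0 0 0 0 0 0 0.5",
  force=25,
)

```text
time: 2.65
position: [0.5511, 0.3548, 0.0558]
tool_rot: [-0.085, 2.529, 0.03]
ft_force: [-1.2, -0.9, 4.0]
grip_width: 0.607
grip_force: 24.9
```

```bash
python3 - <<'E'
from h import *
r=rot(np.radians(35)); g=np.array([.540,.351,.070]); t=tcp(g,r)
s=ctrl.get_state(); print(s['time'],s['position']-t,(R.from_rotvec(s['tool_rot']).inv()*r).as_rotvec(),s['ft_force'],s['grip_force'],s['grip_width']*87)
p=s['position']; rr=R.from_rotvec(s['tool_rot'])
g0=p-.019*rr.apply([0,0,1]); off=g0-[.540,.351,.05]; h=g0[2]-.008; print('grip above base',h)
gt=W(.020,.086,.030+h+.003); T=tcp(gt,r); b=r.apply([0,0,1])
A=W(-.06,.086,.030+h+.125);A=tcp(A,r)
print(T)
up=p+[0,0,.16]
a,c=plan([(up,r,.5,4),(T-.16*b*1.0,r,.5,4),(T,r,.5,3)])
E
```

```text
2.65 [0.00019066 0.00303696 0.00139324] [ 0.00197938  0.00087968 -0.0010181 ] [-1.15794573 -0.93196663  4.0046706 ] 24.93677105290203 52.80747449003295
grip above base 0.06338360961675724
[0.653027   0.04088818 0.08081972]
-2.3 0.01 -3.27 0 0 -0 0.5; -2.29 0.01 -3.28 0.001 0 -0.001 0.5; -2.3 0 -3.27 0 0.001 0 0.5; -2.3 0 -3.28 0.001 -0 -0 0.5; 0.13 -3.56 -0.04 -0 -0 -0 0.5
0.13 -3.55 -0.03 -0 -0 -0 0.5; 0.12 -3.56 -0.04 -0 -0 -0 0.5; 0.13 -3.55 -0.03 -0 -0 -0 0.5; 0.13 -3.56 -0.04 -0 -0 -0 0.5; 0.13 -3.55 -0.03 -0 -0 -0 0.5
0.12 -3.56 -0.04 -0 -0 -0 0.5; 0.13 -3.55 -0.03 -0 -0 -0 0.5; 0.13 -3.56 -0.04 -0 -0 -0 0.5; -0 -0 2.67 -0 -0 -0 0.5; -0 -0 2.66 -0 -0 -0 0.5
-0 -0 2.67 -0 -0 -0 0.5; -0 -0 2.67 -0 -0 -0 0.5; -0 -0 2.66 -0 -0 -0 0.5; -0 -0 2.67 -0 -0 -0 0.5
```

>>> jog_arm(
  rows="-2.3 0 -3.27 0 0 0 0.5; -2.3 0 -3.27 0 0 0 0.5; -2.3 0 -3.27 0 0 0 0.5; -2.3 0 -3.27 0 0 0 0.5; 0.13 -3.56 -0.04 0 0 0 0.5",
)

```text
time: 3.28
position: [0.5531, 0.323, 0.2192]
tool_rot: [-0.089, 2.524, 0.038]
ft_force: [0.9, -0.4, -1.2]
grip_width: 0.608
grip_force: 25.0
```

>>> jog_arm(
  rows="0.13 -3.56 -0.04 0 0 0 0.5; 0.13 -3.56 -0.04 0 0 0 0.5; 0.13 -3.56 -0.04 0 0 0 0.5; 0.13 -3.56 -0.04 0 0 0 0.5; 0.13 -3.56 -0.04 0 0 0 0.5",
)

```text
time: 3.9
position: [0.5572, 0.139, 0.2112]
tool_rot: [-0.085, 2.531, 0.028]
ft_force: [-0.0, -0.6, -2.2]
grip_width: 0.611
grip_force: 25.0
```

>>> jog_arm(
  rows="0.13 -3.56 -0.04 0 0 0 0.5; 0.13 -3.56 -0.04 0 0 0 0.5; 0.13 -3.56 -0.04 0 0 0 0.5; 0 0 0 0 0 0 0.5",
)

```text
time: 4.4
position: [0.5606, 0.0287, 0.2097]
tool_rot: [-0.074, 2.532, 0.025]
ft_force: [-0.1, 0.3, -1.6]
grip_width: 0.607
grip_force: 25.0
```

```bash
python3 - <<'E'
from h import *
r=rot(np.radians(35)); b=r.apply([0,0,1]); h=.0634
s=ctrl.get_state(); 
T=tcp(W(.020,.086,.030+h+.003),r)
print(s['time'],s['position']-(T-.16*b),(R.from_rotvec(s['tool_rot']).inv()*r).as_rotvec(),s['ft_force'],s['grip_force'],s['joint_positions'].round(2))
cam('wrist','w2.png')
plan([(T,r,.5,2.8)])
E
```

```text
4.4 [-0.00085787 -0.00602985 -0.00223794] [-0.00365079 -0.00213526 -0.00803704] [-0.08558802  0.27333423 -1.58020104] 24.959700271583642 [-0.39 -0.3   0.23  2.23  0.21  0.6   1.35]
-0.04 0.06 2.65 -0 -0 -0.001 0.5; -0.04 0.06 2.65 -0 -0.001 -0.001 0.5; -0.03 0.06 2.64 -0.001 0 -0.001 0.5; -0.04 0.06 2.65 0 -0 -0 0.5; -0.03 0.06 2.65 -0 -0 -0.001 0.5
-0.04 0.06 2.65 -0 -0.001 -0.001 0.5
```

View pics/w2.png

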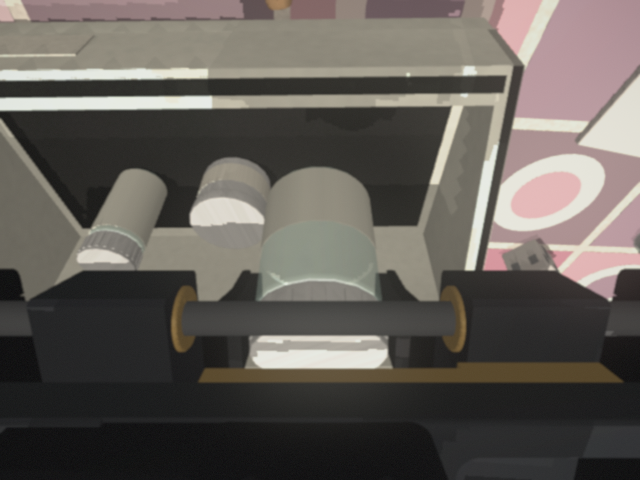

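The wrist view shows the jar held upright over the left place, with the tin (235,190) and slim jar (120,215) clear of it. Lowering, with a +6 mm correction in y.

>>> jog_arm(
  rows="0 0.2 2.65 0 0 0 0.5; 0 0.2 2.65 0 0 0 0.5; 0 0.1 2.65 0 0 0 0.5; 0 0.1 2.65 0 0 0 0.5; 0 0 2.65 0 0 0 0.5",
)

```text
time: 5.08
position: [0.6366, 0.048, 0.101]
tool_rot: [-0.09, 2.53, 0.03]
ft_force: [0.1, 0.4, -1.5]
grip_width: 0.606
grip_force: 25.0
```

```bash
python3 - <<'E'
from h import *
r=rot(np.radians(35)); h=.0634
s=ctrl.get_state(); 
T=tcp(W(.020,.086,.030+h+.001),r)
print(s['time'],s['position']-T,s['ft_force'],(R.from_rotvec(s['tool_rot']).inv()*r).as_rotvec(),s['joint_positions'].round(2))
plan([(T,r,.5,1.5)])
E
```

```text
5.075 [-0.01640766  0.00714275  0.02214001] [ 0.06295827  0.43415995 -1.50481753] [ 0.00358941 -0.00100772  0.00263587] [-0.43  0.04  0.29  2.19  0.08  0.3   1.43]
-0.02 -0.42 1.36 0.002 -0.001 0.001 0.5; -0.01 -0.41 1.36 0.002 -0 0.002 0.5
```

>>> jog_arm(
  rows="0 -0.3 0.9 0 0 0 0.5; 0 -0.2 0.9 0 0 0 0.5; 0 0 0.7 0 0 0 0.5; 0 0 0 0 0 0 0.5",
)

```text
time: 5.58
position: [0.6514, 0.0412, 0.0818]
tool_rot: [-0.085, 2.53, 0.029]
ft_force: [-0.8, -0.4, -1.4]
grip_width: 0.609
grip_force: 25.0
```

```bash
python3 - <<'E'
from h import *
r=rot(np.radians(35)); h=.0634
s=ctrl.get_state(); 
T=tcp(W(.020,.086,.030+h),r)
print(s['time'],s['position']-T,s['ft_force'],s['grip_force'])
E
```

```text
5.575 [-0.00160889  0.0003184   0.0039341 ] [-0.82936184 -0.40334249 -1.40872872] 24.95986390215876
```

>>> jog_arm(
  rows="0.12 0 0.16 0 0 0 0.5; 0.12 0 0.16 0 0 0 0.5; 0 0 0 0 0 0 0.5",
)

```text
time: 5.95
position: [0.6512, 0.0412, 0.0779]
tool_rot: [-0.085, 2.529, 0.029]
ft_force: [0.5, -0.1, -1.2]
grip_width: 0.61
grip_force: 25.0
```

>>> jog_arm(
  rows="0.06 0 0.08 0 0 0 0.5; 0.06 0 0.08 0 0 0 0.5; 0 0 0 0 0 0 0.5",
)

```text
time: 6.32
position: [0.6526, 0.0412, 0.0781]
tool_rot: [-0.084, 2.526, 0.03]
ft_force: [-6.8, -0.5, 10.4]
grip_width: 0.605
grip_force: 25.0
```

>>> jog_arm(
  rows="0 0 0 0 0 0 -0.1; 0 0 0 0 0 0 -0.4; 0 0 0 0 0 0 -0.4; 0 0 -1 0 0 0 -0.4; 0 0 -2 0 0 0 -0.4",
)

```text
time: 6.95
position: [0.6333, 0.0397, 0.1]
tool_rot: [-0.085, 2.531, 0.028]
ft_force: [0.3, -0.5, 0.8]
grip_width: 0.694
grip_force: 0.0
```

```bash
python3 - <<'E'
from h import *
r=rot(np.radians(35)); b=r.apply([0,0,1])
s=ctrl.get_state(); print(s['position'],s['grip_width']*87,s['ft_force'])
T=tcp(W(.0268,-.093,.105),r); p=s['position']
plan([(p-.10*b,r,-.4,3.3),(T-.12*b,r,-.4,4)])
E
```

```text
[0.63330845 0.03972401 0.10001907] 60.36670172459187 [ 0.30711369 -0.46532485  0.82956098]
0 0 -2.5 0 -0 -0 -0.4; 0.01 0 -2.5 0 -0.001 -0 -0.4; -0 0.01 -2.5 0.001 -0 -0 -0.4; -0 -0 -2.5 -0 -0 -0.001 -0.4; -0.31 -3.58 0.08 -0 -0 0 -0.4
-0.31 -3.59 0.08 -0 -0 0 -0.4; -0.32 -3.58 0.08 -0 -0 0 -0.4; -0.31 -3.59 0.07 -0 -0 0 -0.4; -0.31 -3.58 0.08 -0 -0 0 -0.4
```

>>> jog_arm(
  rows="0 0 -2.5 0 0 0 -0.4; 0 0 -2.5 0 0 0 -0.4; 0 0 -2.5 0 0 0 -0.4; 0 0 -2.5 0 0 0 -0.4; -0.3 -3.6 0.1 0 0 0 -0.4",
)

```text
time: 7.58
position: [0.5826, 0.0025, 0.186]
tool_rot: [-0.092, 2.525, 0.032]
ft_force: [0.6, 0.2, -0.3]
grip_width: 0.705
grip_force: 0.0
```

>>> jog_arm(
  rows="-0.3 -3.6 0.1 0 0 0 -0.4; -0.3 -3.6 0.1 0 0 0 -0.4; -0.3 -3.6 0.1 0 0 0 -0.4; -0.3 -3.6 0.1 0 0 0 -0.4; 0 0 0 0 0 0 -0.4",
)

```text
time: 8.2
position: [0.6041, -0.1463, 0.1874]
tool_rot: [-0.078, 2.528, 0.027]
ft_force: [1.0, 0.2, -0.0]
grip_width: 0.701
grip_force: 0.0
```

```bash
python3 - <<'E'
from h import *
r=rot(np.radians(35)); b=r.apply([0,0,1])
s=ctrl.get_state(); T=tcp(W(.0268,-.093,.105),r)
print(s['time'],s['position']-(T-.12*b),(R.from_rotvec(s['tool_rot']).inv()*r).as_rotvec(),s['joint_positions'].round(2),s['qd'].round(2))
d=cam('wrist','w3.png'); print(proj(d,[W(.0268,-.093,.128),W(.02,.086,.114)]))
plan([(T,r,-.4,3)])
E
```

```text
8.2 [ 0.00093431 -0.00445234 -0.0003492 ] [-0.00177427  0.00163086 -0.00552287] [-0.51 -0.16  0.79  2.13 -0.18  0.55  2.07] [-0.   -0.01 -0.09  0.03  0.02  0.01 -0.05]
[[322.91503101 261.31760023]
 [576.39653233 238.57104228]]
-0 0.04 2.97 0 0 -0.001 -0.4; -0 0.05 2.97 0 0 -0.001 -0.4; -0.01 0.04 2.98 0.001 0 -0 -0.4; 0 0.05 2.97 -0 0 -0.001 -0.4
```

View pics/w3.png

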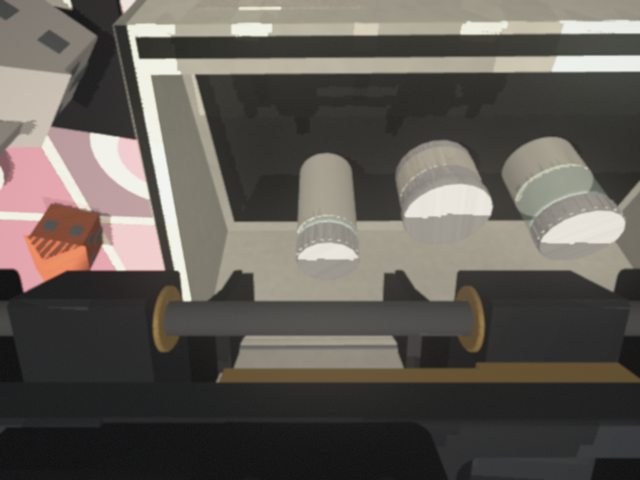

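The round jar stands upright in the cabinet. The slim jar's lid is at (328,257) against a predicted (323,261), so the gripper is lined up.

>>> jog_arm(
  rows="0 0.1 3 0 0 0 -0.4; 0 0.1 3 0 0 0 -0.4; 0 0.1 3 0 0 0 -0.4; 0 0.1 3 0 0 0 -0.4; 0 0 0 0 0 0 -0.4",
)

```text
time: 8.88
position: [0.6712, -0.131, 0.0849]
tool_rot: [-0.089, 2.535, 0.031]
ft_force: [-0.3, 0.6, -0.0]
grip_width: 0.696
grip_force: 0.0
```

>>> jog_arm(
  rows="0 0 0 0 0 0 0.6; 0 0 0 0 0 0 0.6; 0 0 0 0 0 0 0.6; 0 0 0 0 0 0 0.6",
  force=25,
)

```text
time: 9.38
position: [0.6732, -0.1341, 0.0898]
tool_rot: [-0.084, 2.527, 0.029]
ft_force: [-2.3, 0.1, 5.1]
grip_width: 0.5
grip_force: 24.8
```

```bash
python3 - <<'E'
from h import *
r=rot(np.radians(35)); b=r.apply([0,0,1])
s=ctrl.get_state(); p=s['position']; rr=R.from_rotvec(s['tool_rot']); g=p-.019*rr.apply([0,0,1])
print(s['time'],p-tcp(W(.0268,-.093,.105),r),(rr.inv()*r).as_rotvec(),s['ft_force'],s['grip_force'],s['grip_width']*87)
h=g[2]-.030; print('h',h)
T=tcp(np.array([.558,.346,.008+h+.003]),r); print(T)
A=p-.16*b; 
plan([(A,r,.6,3.2),(np.r_[T[:2]-.0*b[:2],A[2]],r,.6,4)])
E
```

```text
9.375 [0.00135723 0.00312111 0.00035838] [ 0.00142457  0.00276891 -0.00145181] [-2.32777952  0.08605404  5.1365481 ] 24.789433389814803 43.489925561539295
h 0.07532811728692775
[0.56887313 0.34673505 0.07076423]
-0.01 0 -3.2 0 0.001 -0 0.6; -0 0.01 -3.2 0.001 0 -0.001 0.6; -0.01 0 -3.2 -0 0.001 0 0.6; -0 0 -3.2 0 0 -0 0.6; -0.01 0 -3.2 0 0.001 -0 0.6
-0.12 3.74 0.09 0 -0 -0 0.6; -0.13 3.75 0.09 0 -0 -0 0.6; -0.12 3.74 0.09 0 -0 -0 0.6; -0.13 3.75 0.09 0 -0 -0 0.6; -0.12 3.74 0.09 0 -0 -0 0.6
-0.13 3.75 0.09 0 -0 -0 0.6; -0.12 3.74 0.09 0 -0 -0 0.6; -0.13 3.75 0.09 0 -0 -0 0.6; -0.12 3.74 0.09 0 -0 -0 0.6; -0.12 3.75 0.09 0 -0 -0 0.6
-0.13 3.74 0.09 0 -0 -0 0.6; -0.12 3.75 0.09 0 -0 -0 0.6; -0.13 3.74 0.09 0 -0 -0 0.6
```

>>> jog_arm(
  rows="0 0 -3.2 0 0 0 0.6; 0 0 -3.2 0 0 0 0.6; 0 0 -3.2 0 0 0 0.6; 0 0 -3.2 0 0 0 0.6; 0 0 -3 0 0 0 0.6",
)

```text
time: 10.0
position: [0.5815, -0.1391, 0.2162]
tool_rot: [-0.087, 2.531, 0.032]
ft_force: [0.2, 0.8, -2.4]
grip_width: 0.499
grip_force: 24.9
```

>>> jog_arm(
  rows="-0.12 3.75 0.09 0 0 0 0.6; -0.12 3.75 0.09 0 0 0 0.6; -0.12 3.75 0.09 0 0 0 0.6; -0.12 3.75 0.09 0 0 0 0.6; -0.12 3.75 0.09 0 0 0 0.6",
)

```text
time: 10.62
position: [0.5765, 0.0487, 0.2149]
tool_rot: [-0.085, 2.532, 0.029]
ft_force: [-0.0, 0.5, -2.1]
grip_width: 0.494
grip_force: 24.9
```

>>> jog_arm(
  rows="-0.12 3.75 0.09 0 0 0 0.6; -0.12 3.75 0.09 0 0 0 0.6; -0.12 3.75 0.09 0 0 0 0.6; -0.12 3.75 0.09 0 0 0 0.6; 0 0 0 0 0 0 0.6",
)

```text
time: 11.25
position: [0.5721, 0.2015, 0.2153]
tool_rot: [-0.093, 2.531, 0.031]
ft_force: [1.0, -0.8, -2.4]
grip_width: 0.496
grip_force: 24.9
```

```bash
python3 - <<'E'
from h import *
r=rot(np.radians(35)); h=.0753
s=ctrl.get_state(); p=s['position']; rr=R.from_rotvec(s['tool_rot'])
T=tcp(np.array([.558,.346,.008+h+.004]),r)
print(s['time'],p,T,(rr.inv()*r).as_rotvec(),s['ft_force'],s['grip_force'])
plan([(np.r_[T[:2],p[2]],r,.6,4),(T+[0,0,.02],r,.6,4)])
E
```

```text
11.25 [0.57214837 0.20146196 0.21533858] [0.56887313 0.34673505 0.07173611] [ 0.00489819 -0.00191625  0.00421501] [ 1.04927639 -0.82117662 -2.38055022] 24.903895675961394
-0.15 3.63 0.11 0.001 -0 0.001 0.6; -0.14 3.63 0.11 0.001 -0.001 0.001 0.6; -0.15 3.62 0.1 0.002 -0 0.001 0.6; -0.13 3.63 0.1 0.001 -0.001 0.001 0.6; 1.77 0 2.53 -0 0 0 0.6
1.77 0 2.53 -0 0 0 0.6; 1.77 0 2.53 -0 0 0 0.6; 1.78 0.01 2.53 -0 0 0 0.6
```

>>> jog_arm(
  rows="-0.15 3.55 0.1 0 0 0 0.6; -0.15 3.55 0.1 0 0 0 0.6; -0.15 3.55 0.1 0 0 0 0.6; -0.15 3.5 0.1 0 0 0 0.6; 0 0 0 0 0 0 0.6",
)

```text
time: 11.88
position: [0.5698, 0.3422, 0.2158]
tool_rot: [-0.091, 2.531, 0.032]
ft_force: [-0.6, -0.4, -2.6]
grip_width: 0.497
grip_force: 24.9
```

>>> jog_arm(
  rows="1.77 0 2.53 0 0 0 0.6; 1.77 0 2.53 0 0 0 0.6; 1.77 0 2.53 0 0 0 0.6; 1.77 0 2.53 0 0 0 0.6; 0 0 0 0 0 0 0.6",
)

```text
time: 12.5
position: [0.5696, 0.336, 0.0895]
tool_rot: [-0.085, 2.535, 0.022]
ft_force: [-0.7, -1.4, -2.1]
grip_width: 0.492
grip_force: 24.9
```

```bash
python3 - <<'E'
from h import *
r=rot(np.radians(35)); h=.0753
s=ctrl.get_state(); p=s['position']; rr=R.from_rotvec(s['tool_rot'])
T=tcp(np.array([.558,.346,.008+h]),r)
print(s['time'],p-T,(rr.inv()*r).as_rotvec(),s['ft_force'],s['grip_force'])
plan([(np.r_[T[:2],p[2]],r,.6,4),(T+[0,0,.003],r,.6,1)])
E
```

```text
12.5 [ 0.00072553 -0.01074218  0.02174876] [-0.00348525 -0.00576586  0.00050496] [-0.73334529 -1.42324486 -2.13560946] 24.905672643799335
-0 1.08 -0 -0.003 -0.006 0.001 0.6; 0.54 -0 0.77 -0 0 -0 0.6; 0.54 -0 0.76 -0 0 -0 0.6
```

>>> jog_arm(
  rows="0.3 0.4 0.4 0 0 0 0.6; 0.4 0.3 0.6 0 0 0 0.6; 0.3 0 0.4 0 0 0 0.6; 0 0 0 0 0 0 0.6; 0 0 0 0 0 0 0.6",
)

```text
time: 13.12
position: [0.5705, 0.3469, 0.0763]
tool_rot: [-0.086, 2.53, 0.03]
ft_force: [0.1, 0.5, -1.5]
grip_width: 0.497
grip_force: 24.9
```

>>> jog_arm(
  rows="0.17 0 0.25 0 0 0 0.6; 0.17 0 0.25 0 0 0 0.6; 0.06 0 0.08 0 0 0 0.6; 0.06 0 0.08 0 0 0 0.6; 0 0 0 0 0 0 0.6",
)

```text
time: 13.75
position: [0.5704, 0.3469, 0.068]
tool_rot: [-0.086, 2.53, 0.03]
ft_force: [-0.8, -0.2, -1.7]
grip_width: 0.499
grip_force: 24.9
```

>>> jog_arm(
  rows="0.06 0 0.08 0 0 0 0.6; 0.06 0 0.08 0 0 0 0.6; 0.06 0 0.08 0 0 0 0.6; 0 0 0 0 0 0 0.6",
)

```text
time: 14.25
position: [0.5719, 0.3471, 0.0679]
tool_rot: [-0.084, 2.526, 0.03]
ft_force: [-4.8, -3.6, 10.7]
grip_width: 0.498
grip_force: 24.8
```

>>> jog_arm(
  rows="0 0 0 0 0 0 0.2; 0 0 0 0 0 0 -0.5; 0 0 0 0 0 0 -0.5; 0 0 -2 0 0 0 -0.5; 0 0 -3 0 0 0 -0.5",
)

```text
time: 14.88
position: [0.5411, 0.3442, 0.1051]
tool_rot: [-0.086, 2.532, 0.028]
ft_force: [0.9, 1.2, -0.2]
grip_width: 0.74
grip_force: 0.0
```

>>> jog_arm(
  rows="0 0 -3 0 0 0 0; 0 0 -3 0 0 0 1; -2.3 0 -3.3 0 0 0 1; -2.3 0 -3.3 0 0 0 1; 0 0 0 0 0 0 1",
  force=20,
)

```text
time: 15.5
position: [0.5086, 0.3441, 0.2404]
tool_rot: [-0.084, 2.524, 0.037]
ft_force: [-0.2, -0.4, -0.4]
grip_width: 0.265
grip_force: 0.0
```

```bash
python3 - <<'E'
from h import *
s=ctrl.get_state(); p=s['position']; print(s['time'],p,s['ft_force'],s['grip_width'])
d=cam('top','top1.png'); o=d['img'][165:275,210:485]; print(proj(d,[[.558,.346,.106],W(.02,.086,.114),W(.0268,-.093,.03)])-[210,165])
cv2.imwrite('pics/t1.png',cv2.convertScaleAbs(cv2.resize(o,None,fx=2.9,fy=2.9,interpolation=2),alpha=1.3,beta=15))
r=rot(0); E=W(.085,.10,.44)
plan([(np.array([.50,.30,.40]),rot(.3),1,4.5),(E,r,1,4.5),(W(.085,.1,.335),r,1,3.5)])
E
```

```text
15.5 [0.50864226 0.34410991 0.24039176] [-0.18358855 -0.37543862 -0.44226034] 0.2653639143206329
[[ 22.78681696  77.61895779]
 [135.92837013  48.86351415]
 [196.6880765   47.83329008]]
-2.12 -1.04 -3.48 0.001 0.078 -0 1; -1.85 -1.04 -3.64 0.001 0.078 -0.001 1; -1.55 -1.05 -3.76 0.001 0.079 0 1; -1.25 -1.06 -3.88 0.001 0.078 -0 1; -2.41 -3.19 0.22 0 0.038 0 1
-2.42 -3.18 0.13 0 0.037 0 1; -2.41 -3.19 0.04 0 0.038 0 1; -2.42 -3.18 -0.05 0 0.037 0 1; -2.42 -3.19 -0.15 0 0.038 0 1; -2.41 -3.18 -0.23 0 0.037 0 1
-2.39 -3.19 -0.32 0 0.038 0 1; -2.39 -3.18 -0.42 0 0.037 0 1; 0 -0 2.63 0 0 0 1; 0 -0 2.62 0 0 0 1; 0 -0 2.63 0 0 0 1
0 -0.01 2.62 0 0 0 1
```

View pics/t1.png

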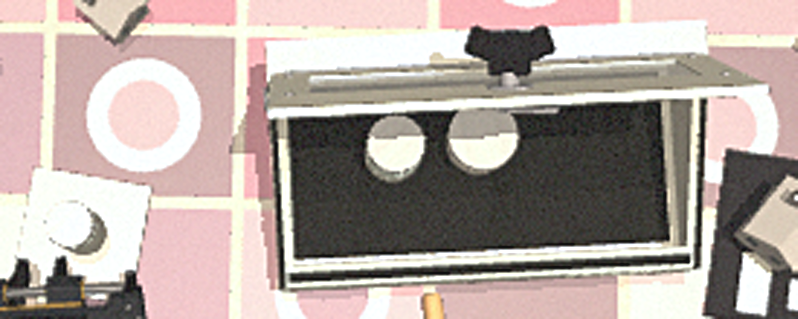

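The top view shows the slim jar on the tile with its lid at (71,225) in the crop, about 5 mm from centre. The round jar stands upright in the cabinet at (395,145) and the tin is untouched. Next, the hatch.

```bash
cat >> h.py <<'E'
def hp(phi,y,rho=.17,push=0):
    a=phi-np.radians(25); k=.010*np.clip(a/.5,-1,1)
    return W(.071-rho*np.cos(a)+(.008-push)*np.sin(a)+k, y, .169+rho*np.sin(a)+(.008-push)*np.cos(a))
E
python3 - <<'E'
from h import *
r=rot(0); y=.14
q=plan([(np.array([.50,.30,.40]),rot(.3),1,4.5),(W(.085,y,.43),r,1,4.5),(W(.085,y,.335),r,1,3.5)])
print('push')
ph=np.arange(1.65,.2,-.16); print(hp(1.7,y),hp(0,y))
plan([(hp(f,y,.17,.003),r,1,4) for f in ph],start=(W(.085,y,.335),r))
E
```

```text
-2.12 -1.04 -3.48 0.001 0.078 -0 1; -1.85 -1.04 -3.64 0.001 0.078 -0.001 1; -1.55 -1.05 -3.76 0.001 0.079 0 1; -1.25 -1.06 -3.88 0.001 0.078 -0 1; -2.71 -3.07 0.39 0 0.043 0 1
-2.73 -3.07 0.27 0 0.043 0 1; -2.73 -3.07 0.15 0 0.043 0 1; -2.74 -3.07 0.04 0 0.042 0 1; -2.74 -3.06 -0.08 0 0.043 0 1; -2.73 -3.07 -0.19 0 0.043 0 1
-2.72 -3.07 -0.32 0 0.043 0 1; -0 -0 3.17 0 0 0 1; -0 -0 3.17 0 0 0 1; -0 -0.01 3.16 0 0 0 1
push
[0.65570314 0.09519235 0.33346353] [0.52359401 0.08626142 0.10440536]
2.94 -0 0.25 0 0 0 1; 2.93 -0 0.25 0 0 0 1; 2.5 -0 1.08 0 0 0 1; 2.29 -0 1.46 0 0 0 1; 2.03 0 1.81 0 0 0 1
1.72 0 2.1 0 0 0 1; 1.53 0 2.36 0 0 0 1; 1.28 0 2.54 0 0 0 1; 0.87 0 2.66 0 0 0 1; 0.44 0 2.72 0 0 0 1
0 -0 2.7 0 0 0 1
```

>>> jog_arm(
  rows="-2.12 -1.04 -3.48 0 0.078 0 1; -1.85 -1.04 -3.64 0 0.078 0 1; -1.55 -1.05 -3.76 0 0.079 0 1; -1.25 -1.06 -3.88 0 0.078 0 1; -2.71 -3.07 0.39 0 0.043 0 1",
)

```text
time: 16.18
position: [0.5288, 0.2732, 0.4051]
tool_rot: [-0.105, 2.884, 0.021]
ft_force: [0.5, -0.3, -0.2]
grip_width: 0.006
grip_force: 0.0
```

>>> jog_arm(
  rows="-2.73 -3.07 0.27 0 0.043 0 1; -2.73 -3.07 0.15 0 0.043 0 1; -2.74 -3.07 0.04 0 0.042 0 1; -2.74 -3.06 -0.08 0 0.043 0 1; 0 0 0 0 0 0 1",
)

```text
time: 16.8
position: [0.6479, 0.151, 0.4147]
tool_rot: [-0.093, 3.062, 0.0]
ft_force: [0.6, 0.5, -0.3]
grip_width: 0.005
grip_force: 0.0
```

```bash
python3 - <<'E'
from h import *
s=ctrl.get_state(); p=s['position']; print(s['time'],p,s['ft_force'],s['grip_width'],s['joint_positions'].round(2))
r=rot(0); y=.14; print(W(.085,y,.43))
plan([(W(.085,y,.43),r,1,4),(W(.085,y,.335),r,1,3.2)])
E
```

```text
16.8 [0.64793426 0.15095899 0.41473831] [ 0.60448282  0.47914346 -0.25827745] 0.005044389393384472 [-0.36  0.28  0.12  1.13 -0.02  1.66  1.38]
[0.70336361 0.09841433 0.43      ]
-2.66 -2.79 -0.55 -0.001 0.039 -0.003 1; -2.62 -2.8 -0.66 -0.001 0.039 -0.004 1; -0 0 3.17 -0 0 0 1; -0 0 3.16 -0 0 0 1; -0 0 3.17 -0 0 0 1
```

>>> jog_arm(
  rows="-2.66 -2.79 -0.55 0 0.039 0 1; -2.62 -2.8 -0.66 0 0.039 0 1; -0.2 0 3 0 0 0 1; 0 0 3.3 0 0 0 1; 0 0 3.3 0 0 0 1",
)

```text
time: 17.42
position: [0.7029, 0.1046, 0.3354]
tool_rot: [-0.108, 3.137, 0.004]
ft_force: [-0.2, -0.2, -0.2]
grip_width: 0.005
grip_force: 0.0
```

```bash
python3 - <<'E'
from h import *
s=ctrl.get_state(); p=s['position']; print(s['time'],p,s['ft_force'])
r=rot(0); y=.14; print(p-W(.085,y,.335))
ph=np.arange(1.65,.2,-.16)
plan([(hp(f,y,.17,.003),r,1,4) for f in ph])
E
```

```text
17.425 [0.70285469 0.10457266 0.33538513] [-0.24533596 -0.15211092 -0.15747006]
[-0.00050892  0.00615833  0.00038513]
2.93 -0.31 0.26 0.001 0.001 0.001 1; 2.94 -0.3 0.26 0.001 0.002 0 1; 2.49 -0 1.08 0 -0 0 1; 2.29 -0 1.46 0 -0 0 1; 2.03 -0 1.81 0 -0 0 1
1.72 -0 2.11 0 -0 0 1; 1.53 0 2.35 0 -0 0 1; 1.28 0 2.55 0 -0 0 1; 0.87 0 2.66 0 -0 0 1; 0.44 -0 2.71 0 -0 0 1
0 -0 2.7 0 -0 0 1
```

>>> jog_arm(
  rows="2.5 -0.3 0.2 0 0 0 1; 2 -0.3 0.2 0 0 0 1; 1.4 0 0.1 0 0 0 1; 2.5 0 1.08 0 0 0 1; 2.3 0 1.46 0 0 0 1",
)

```text
time: 18.05
position: [0.5973, 0.091, 0.3068]
tool_rot: [-0.108, 3.132, 0.003]
ft_force: [3.4, 0.6, 0.6]
grip_width: 0.006
grip_force: 1.5
```

Contact at 3.4 N, so the hatch is moving.

>>> jog_arm(
  rows="2 0 1.8 0 0 0 1; 1.7 0 2.1 0 0 0 1; 1.5 0 2.35 0 0 0 1; 1.2 0 2.5 0 0 0 1; 0 0 0 0 0 0 1",
)

```text
time: 18.68
position: [0.5312, 0.0867, 0.2169]
tool_rot: [0.109, -3.14, -0.002]
ft_force: [-1.2, -0.9, 0.6]
grip_width: 0.006
grip_force: 0.0
```

```bash
python3 - <<'E'
from h import *
s=ctrl.get_state(); p=s['position']; print(s['time'],p,s['ft_force'])
r=rot(0); y=.14
for f in np.arange(0,1.6,.1): print(round(f,1),(p-hp(f,y)).round(3)[[0,2]],end=' ')
print(); print((p-C)@X,(p-C)@Y)
plan([(hp(f,y,.165,.003),r,1,4) for f in (.5,.35,.2,.1,0)])
E
```

```text
18.675 [0.53116277 0.0866774  0.21687913] [-1.17546637 -0.88194198  0.55512486]
0.0 [0.008 0.112] 0.1 [0.011 0.096] 0.2 [0.013 0.08 ] 0.3 [0.014 0.063] 0.4 [0.012 0.046] 0.5 [0.009 0.029] 0.6 [0.005 0.012] 0.7 [-0.002 -0.004] 0.8 [-0.01 -0.02] 0.9 [-0.019 -0.035] 1.0 [-0.029 -0.05 ] 1.1 [-0.04  -0.063] 1.2 [-0.051 -0.075] 1.3 [-0.064 -0.087] 1.4 [-0.078 -0.096] 1.5 [-0.093 -0.105] 
-0.08760033500779325 0.13990453347933443
0.45 0.01 3.24 0.001 0 0.002 1; 0.34 -0.01 2.47 0 0 0 1; -0.02 0 2.46 0 0 0 1; -0.22 0 1.59 0 0 0 1; -0.37 0 1.55 0 0 0 1
```

>>> jog_arm(
  rows="0.3 0 2.5 0 0 0 1; 0.2 0 2.4 0 0 0 1; 0 0 2 0 0 0 1; -0.2 0 1.5 0 0 0 1; -0.3 0 1.2 0 0 0 1",
)

```text
time: 19.3
position: [0.5352, 0.087, 0.1235]
tool_rot: [-0.108, 3.133, 0.004]
ft_force: [0.9, 1.0, 1.9]
grip_width: 0.006
grip_force: 0.8
```

>>> jog_arm(
  rows="-0.2 0 0.7 0 0 0 1; 0 0 0.4 0 0 0 1; 0 0 0 0 0 0 1",
)

```text
time: 19.68
position: [0.5363, 0.0865, 0.1124]
tool_rot: [-0.107, 3.135, 0.003]
ft_force: [0.0, -0.3, -0.3]
grip_width: 0.012
grip_force: 0.0
```

```bash
python3 - <<'E'
from h import *
s=ctrl.get_state(); p=s['position']; print(s['time'],p,s['ft_force'])
q=np.array([(p-C)@X,p[2]]); 
a=np.arctan2(.169-p[2],.071-q[0]); print(q,(p-C)@Y, [ (p-hp(f,.14,.165)).round(4)[[0,2]] for f in(0,.05)])
E
```

```text
19.675 [0.53628763 0.08649619 0.11239933] [ 0.03952858 -0.27872877 -0.25690123]
[-0.08249937  0.11239933] 0.13937806738019634 [array([0.0082, 0.0059]), array([ 0.0101, -0.0018])]
```

>>> jog_arm(
  rows="0 0 0.2 0 0 0 1; 0 0 0.2 0 0 0 1; 0 0 0.2 0 0 0 1; 0 0 0 0 0 0 1",
)

```text
time: 20.18
position: [0.537, 0.0867, 0.1111]
tool_rot: [-0.107, 3.133, 0.005]
ft_force: [-9.9, -0.8, 23.8]
grip_width: 0.001
grip_force: 12.9
```

Held at 24 N with z matching the shut geometry, so the hatch is shut. Next, lift clear and line up with the wing knob.

```bash
python3 - <<'E'
from h import *
s=ctrl.get_state(); p=s['position']
r=rot(np.radians(25),-1.32); b=r.apply([0,0,1]); T=tcp(W(-.0802,0,.1382),r); print(T)
plan([(p+[0,0,.09],rot(0),1,3),(T-.11*b,r,-.4,4)])
E
```

```text
[ 0.5559941  -0.05186779  0.12098015]
-0.02 0.01 -3 0.001 0.002 0 1; -0.02 0 -3 0.001 0.003 0 1; -0 0.01 -3 0.001 0.002 0.001 1; 0.41 -1.55 -0.22 0.032 -0.041 -0.144 -0.4; 0.62 -1.48 -0.19 0.032 -0.041 -0.144 -0.4
0.82 -1.39 -0.17 0.032 -0.042 -0.145 -0.4; 1 -1.26 -0.17 0.032 -0.041 -0.144 -0.4; 1.17 -1.1 -0.18 0.032 -0.041 -0.144 -0.4; 1.3 -0.94 -0.19 0.032 -0.041 -0.144 -0.4; 1.42 -0.74 -0.22 0.032 -0.042 -0.145 -0.4
1.5 -0.54 -0.27 0.032 -0.041 -0.144 -0.4; 1.56 -0.33 -0.31 0.032 -0.041 -0.144 -0.4
```

>>> jog_arm(
  rows="0 0 -3 0 0 0 1; 0 0 -3 0 0 0 1; 0 0 -3 0 0 0 1; 0.41 -1.55 -0.22 0.032 -0.041 -0.144 -0.4; 0.62 -1.48 -0.19 0.032 -0.041 -0.144 -0.4",
)

```text
time: 20.8
position: [0.5301, 0.0546, 0.2013]
tool_rot: [-0.548, 2.999, -0.092]
ft_force: [-0.0, -0.8, -0.4]
grip_width: 0.156
grip_force: 0.0
```

>>> jog_arm(
  rows="0.82 -1.39 -0.17 0.032 -0.042 -0.145 -0.4; 1 -1.26 -0.17 0.032 -0.041 -0.144 -0.4; 1.17 -1.1 -0.18 0.032 -0.041 -0.144 -0.4; 1.3 -0.94 -0.19 0.032 -0.041 -0.144 -0.4; 1.42 -0.74 -0.22 0.032 -0.042 -0.145 -0.4",
)

```text
time: 21.42
position: [0.5144, -0.0242, 0.2115]
tool_rot: [-1.475, 2.422, -0.296]
ft_force: [-0.0, -1.2, 1.2]
grip_width: 0.67
grip_force: 0.0
```

>>> jog_arm(
  rows="1.5 -0.54 -0.27 0.032 -0.041 -0.144 -0.4; 1.56 -0.33 -0.31 0.032 -0.041 -0.144 -0.4; 0 0 0 0 0 0 -0.4",
)

```text
time: 21.8
position: [0.534, -0.0269, 0.2024]
tool_rot: [-1.746, 2.18, -0.387]
ft_force: [0.1, -0.3, 0.4]
grip_width: 0.701
grip_force: 0.0
```

```bash
python3 - <<'E'
from h import *
s=ctrl.get_state(); p=s['position'];rr=R.from_rotvec(s['tool_rot'])
r=rot(np.radians(25),-1.32); b=r.apply([0,0,1]); T=tcp(W(-.0802,0,.1382),r)
print(s['time'],p-(T-.11*b),(rr.inv()*r).as_rotvec(),s['ft_force'],s['joint_positions'].round(2))
d=cam('wrist'); im=d['img'].copy()
k=rot(np.radians(25)); ctr=W(-.0802,0,.1382)-.020*k.apply([0,0,1])
for w,c in((.1,(0,0,255)),(.25,(0,255,0)),(.4,(255,0,0))):
    v=(k*R.from_rotvec([0,0,w])).apply([0,1,0]); q=proj(d,[ctr+.033*v,ctr-.033*v]).round().astype(int); cv2.line(im,tuple(map(int,q[0])),tuple(map(int,q[1])),c,1)
cv2.imwrite('pics/w4.png',im)
E
```

```text
21.8 [ 0.02440026  0.02811995 -0.01825196] [ 0.00440127 -0.04136859 -0.02816544] [ 0.12026435 -0.27677948  0.42479395] [-0.66 -0.3   0.56  2.14  0.27  0.85  2.69]
```

View pics/w4.png

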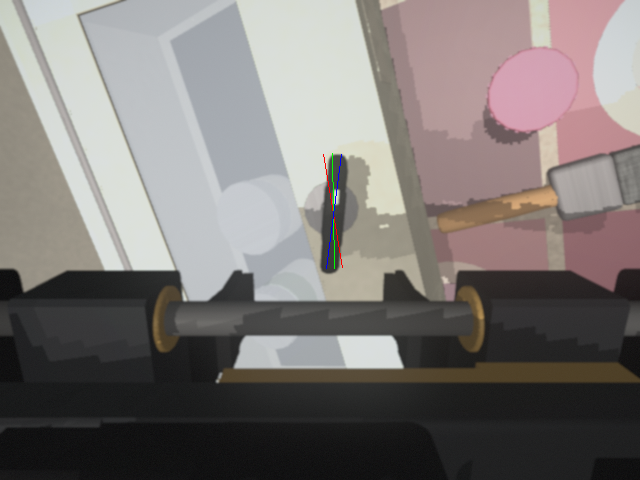

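The knob shows as the black blade from (338,157) to (329,270), centred at (333,213) where predicted, with a wing angle of about 0.36 rad. J2 and J7 sit at their limits in this pose, but both move away from them going in with spin -1.21.

```bash
python3 - <<'E'
from h import *
r=rot(np.radians(25),-1.21); b=r.apply([0,0,1]); T=tcp(W(-.0802,0,.1382),r)
plan([(T-.055*b,r,-.4,1.5)])
E
```

```text
0.92 0.29 0.98 0 -0.014 0.026 -0.4; 0.93 0.27 0.97 0.001 -0.014 0.027 -0.4; 0.96 0.24 0.95 -0 -0.015 0.026 -0.4
```

>>> jog_arm(
  rows="0.92 0.29 0.98 0 -0.014 0.026 -0.4; 0.93 0.27 0.97 0 -0.014 0.027 -0.4; 0.96 0.24 0.95 0 -0.015 0.026 -0.4; 0 0 0 0 0 0 -0.4",
)

```text
time: 22.35
position: [0.5363, -0.0538, 0.1692]
tool_rot: [-1.632, 2.228, -0.339]
ft_force: [-0.2, 0.4, 0.6]
grip_width: 0.698
grip_force: 0.0
```

```bash
python3 - <<'E'
from h import *
s=ctrl.get_state(); p=s['position'];rr=R.from_rotvec(s['tool_rot'])
r=rot(np.radians(25),-1.21); b=r.apply([0,0,1]); T=tcp(W(-.0802,0,.1382),r)
print(s['time'],p-(T-.055*b),(rr.inv()*r).as_rotvec(),s['ft_force'],s['joint_positions'].round(2))
plan([(T,r,-.4,1.6)])
E
```

```text
22.35 [ 0.00348373 -0.00035204 -0.00162029] [-0.001438   -0.01158275 -0.01073146] [-0.16132169  0.35186347  0.62404454] [-0.74 -0.3   0.72  2.19  0.26  0.76  2.69]
-0.01 0.06 1.3 -0 -0.003 -0.003 -0.4; 0 0.07 1.3 -0.001 -0.003 -0.002 -0.4; 0 0.06 1.31 -0 -0.003 -0.003 -0.4; 0.01 0.06 1.3 -0 -0.003 -0.003 -0.4
```

>>> jog_arm(
  rows="0 0.06 1.3 0 -0.003 -0.003 -0.4; 0 0.06 1.3 0 -0.003 -0.003 -0.4; 0 0.06 1.3 0 -0.003 -0.003 -0.4; 0 0.06 1.3 0 -0.003 -0.003 -0.4; 0 0 0 0 0 0 -0.4",
)

```text
time: 22.98
position: [0.5569, -0.0499, 0.1215]
tool_rot: [-1.648, 2.206, -0.332]
ft_force: [-0.0, 0.4, 0.6]
grip_width: 0.702
grip_force: 0.0
```

```bash
python3 - <<'E'
from h import *
s=ctrl.get_state(); p=s['position'];rr=R.from_rotvec(s['tool_rot'])
r=rot(np.radians(25),-1.21); b=r.apply([0,0,1]); T=tcp(W(-.0802,0,.1382),r)
print(s['time'],p-T,r.inv().apply(p-T),(rr.inv()*r).as_rotvec(),s['ft_force'],s['joint_positions'].round(2))
E
```

```text
22.975 [0.00093    0.00200829 0.00048728] [-2.22893232e-03 -4.09128846e-04  7.76162104e-06] [-0.00154869  0.00183359  0.0051697 ] [-0.02152664  0.43116359  0.56066837] [-1.04 -0.26  1.04  2.21  0.3   0.64  2.69]
```

>>> jog_arm(
  rows="0 0 0 0 0 0 0.3; 0 0 0 0 0 0 0.9; 0 0 0 0 0 0 0.9; 0 0 0 0 0 0 0.9; 0 0 0 0 0 0 0.9",
  force=30,
)

```text
time: 23.6
position: [0.557, -0.0497, 0.1211]
tool_rot: [-1.648, 2.206, -0.332]
ft_force: [0.1, -0.1, 0.3]
grip_width: 0.215
grip_force: 0.0
```

```bash
python3 - <<'E'
from h import *
s=ctrl.get_state(); p=s['position'];rr=R.from_rotvec(s['tool_rot'])
r=rot(np.radians(25),-1.21); T=tcp(W(-.0802,0,.1382),r)
print(s['time'],r.inv().apply(p-T),(rr.inv()*r).as_rotvec(),s['ft_force'],s['torque'],s['grip_width']*87,s['joint_positions'].round(2))
E
```

```text
23.6 [-0.00232349 -0.00029113  0.00037913] [-0.00170986  0.00199364  0.0058924 ] [ 0.06768037 -0.09835897  0.33631598] [ 0.03326244  0.56928397 -0.01553015] 18.70668066946744 [-1.04 -0.26  1.04  2.21  0.3   0.64  2.69]
```

>>> jog_arm(
  rows="0 0 0 0 0 0 0.95; 0 0 0 0 0 0 0.95; 0 0 0 0 0 0.06 0.95; 0 0 0 0 0 0.1 0.95",
)

```text
time: 24.1
position: [0.556, -0.0494, 0.1204]
tool_rot: [-1.459, 2.322, -0.286]
ft_force: [-6.9, 0.6, 3.2]
grip_width: 0.151
grip_force: 30.0
```

>>> jog_arm(
  rows="0 0 0 0 0 0.12 0.95; 0 0 0 0 0 0.12 0.95; 0 0 0 0 0 0.12 0.95; 0 0 0 0 0 0.12 0.95; 0 0 0 0 0 0 0.95",
)

```text
time: 24.72
position: [0.556, -0.0493, 0.1204]
tool_rot: [-0.859, 2.576, -0.149]
ft_force: [-6.0, 1.6, 4.5]
grip_width: 0.146
grip_force: 30.0
```

```bash
python3 - <<'E'
from h import *
s=ctrl.get_state(); p=s['position'];rr=R.from_rotvec(s['tool_rot'])
r=rot(np.radians(25)); T=tcp(W(-.0802,0,.1382),r)
print(s['time'],rr.inv().apply(p-T),(r.inv()*rr).as_rotvec(),s['ft_force'],s['torque'],s['grip_width']*87,s['joint_positions'].round(2))
E
```

```text
24.725 [-0.00130264  0.00215998  0.0005813 ] [-1.64878919e-03 -1.91281137e-04 -5.75558736e-01] [-6.00015842  1.55988516  4.46699435] [0.31179416 1.42696998 0.25318872] 12.721980193341501 [-0.9  -0.2   0.93  2.21  0.18  0.62  2.14]
```

>>> jog_arm(
  rows="0 0 0 0 0 0.13 0.95; 0 0 0 0 0 0.13 0.95; 0 0 0 0 0 0.13 0.95; 0 0 0 0 0 0.12 0.95; 0 0 0 0 0 0.05 0.95",
)

```text
time: 25.35
position: [0.556, -0.0492, 0.1204]
tool_rot: [-0.112, 2.703, 0.018]
ft_force: [-5.2, 1.2, 3.9]
grip_width: 0.147
grip_force: 30.0
```

>>> jog_arm(
  rows="0 0 0 0 0 0.03 0.95; 0 0 0 0 0 0.02 0.95; 0 0 0 0 0 0 0.95",
)

```text
time: 25.72
position: [0.556, -0.0492, 0.1204]
tool_rot: [-0.047, 2.706, 0.033]
ft_force: [-5.6, 0.8, 3.3]
grip_width: 0.149
grip_force: 30.0
```

```bash
python3 - <<'E'
from h import *
s=ctrl.get_state(); p=s['position'];rr=R.from_rotvec(s['tool_rot'])
r=rot(np.radians(25)); T=tcp(W(-.0802,0,.1382),r)
print(s['time'],rr.inv().apply(p-T),(r.inv()*rr).as_rotvec(),s['ft_force'],r.inv().apply(s['torque']),s['grip_width']*87)
E
```

```text
25.725 [0.00017645 0.00261553 0.00058183] [-0.00184377  0.00026342  0.03336573] [-5.59906236  0.78093306  3.3293    ] [-0.39196     1.25862023  0.02103964] 12.927488083117467
```

>>> jog_arm(
  rows="0 0 0 0 0 0.03 0.95; 0 0 0 0 0 0.03 0.95; 0 0 0 0 0 0 0.95",
)

```text
time: 26.1
position: [0.556, -0.0492, 0.1204]
tool_rot: [0.033, 2.706, 0.05]
ft_force: [-5.6, 0.6, 4.1]
grip_width: 0.15
grip_force: 30.2
```

```bash
python3 - <<'E'
from h import *
s=ctrl.get_state(); p=s['position'];rr=R.from_rotvec(s['tool_rot'])
r=rot(np.radians(25))
print(s['time'],(r.inv()*rr).as_rotvec(),s['ft_force'],r.inv().apply(s['torque']),s['grip_width']*87,s['joint_torque'][6])
d=cam('wrist','w5.png')
E
```

```text
26.1 [-0.00162216  0.00037063  0.09227232] [-5.63257195  0.62114692  4.14536905] [-0.3089484   1.25330447 -0.38813394] 13.013836361711535 -0.41626347228884697
```

The torque about the axis rose to 0.39 N·m, against the 0.12 needed, so the knob is at its stop. Releasing and backing off.

>>> jog_arm(
  rows="0 0 0 0 0 -0.03 0.95; 0 0 0 0 0 0 -0.2; 0 0 0 0 0 0 -0.2; 0 0 0 0 0 0 -0.2; 0 0 -1.5 0 0 0 -0.2",
)

```text
time: 26.78
position: [0.5501, -0.0503, 0.1339]
tool_rot: [-0.005, 2.706, 0.04]
ft_force: [-0.5, 0.1, -0.2]
grip_width: 0.513
grip_force: 0.0
```

>>> jog_arm(
  rows="0 0 -2 0 0 0 -0.2; 0 0 -2.5 0 0 0 -0.2; 0 0 -2.5 0 0 0 -0.2; 0 0 -2 0 0 0 -0.2; 0 0 0 0 0 0 -0.2",
)

```text
time: 27.4
position: [0.5145, -0.0564, 0.2147]
tool_rot: [0.004, 2.7, 0.037]
ft_force: [0.3, -0.4, -0.1]
grip_width: 0.602
grip_force: 0.0
```

```bash
python3 - <<'E'
from h import *
s=ctrl.get_state(); print(s['time'],s['position'],s['ft_force'],s['joint_positions'].round(2))
d=cam('wrist'); im=d['img'].copy()
k=rot(np.radians(25)); ctr=W(-.0802,0,.1382)-.020*k.apply([0,0,1])
for w,c in((1.571,(0,255,0)),(1.4,(0,0,255))):
    v=(k*R.from_rotvec([0,0,w])).apply([0,1,0]); q=proj(d,[ctr+.033*v,ctr-.033*v]).round().astype(int); cv2.line(im,tuple(map(int,q[0])),tuple(map(int,q[1])),c,1)
t=cam('top')['img'][165:275,210:485]
cv2.imwrite('pics/f.png',np.vstack([cv2.resize(im[60:330],(640,270)),cv2.resize(t,(640,256),interpolation=2)]))
E
```

```text
27.4 [ 0.51450851 -0.0564369   0.21468207] [ 0.31280588 -0.38604762 -0.1225086 ] [-0.18 -0.3   0.24  2.16  0.02  0.84  1.62]
```

View pics/f.png

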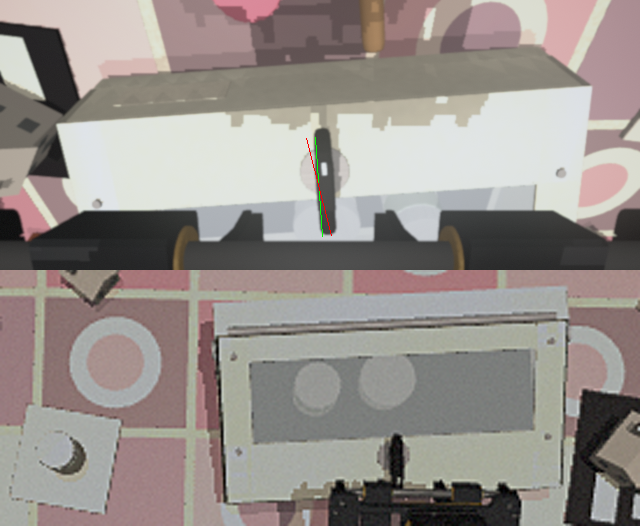

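The final view shows the hatch flat shut and the blade from (321,130) to (329,233), parallel to the green 1.571 line. The slim jar is on the tile, and the round jar and tin are inside the cabinet. Handing in.

```bash
python3 -c "
from h import *
print(ticket.close_job())"
```

```text
the job is handed in; nothing more can be done
None
```

The jars are swapped, the hatch is shut and the wing knob is turned to its stop; I handed the job in at about 27 s of the 72 s allowed, and the hand-in returned no verdict.

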